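# Return the red clay tool to the tool pot

## Task

The washed clay tools are drying in the wooden block. Take the red-handled one out, lower it handle-down right into the blue-glazed tool pot (not the brown clay bowl) without dropping it, and leave it standing there with its metal end up. Leave the other two tools in the block and the pot upright, about where it was.

Things in the scene. Friction and masses are not known exactly. Their poses are not given: they have to be found in the camera images.
- red_tool_center (a point): Mid-point of the red-handled tool: round straight handle 16 mm thick, steel wire loop on top, 160 mm long, 40 g. z axis towards the loop. Handle runs from its blunt foot, 80 mm below this point, to 50 mm above it; the loop (15 mm wide) ends 80 mm above. Grip it about 40 mm above this point. Starts upright in a fixed wooden block 55 mm high, foot 10 mm over the table in a well 45 mm deep.
- pot: Blue-glazed pot, loose, 0.45 kg: round, 90 mm high, 67 mm outside diameter, mouth 56 mm wide inside, inner floor 8 mm above the underside. Origin: centre of its underside, z up. A tool let go in it leans on the rim, up to 27 degrees. The wider brown bowl nearby (110 mm across, 60 mm high) is not it; the two may have swapped places.
- blue_tool_center (a point): Mid-point of the blue-handled tool with a steel needle: same size as the red one, upright, z axis up. It stays in its well, its top 170 mm above the table: carry the red one over or around it. The block (60 x 210 mm, turned any way up to 26 degrees) has three wells in one row 75 mm apart, 19 mm wide; the three tools stand in them in any order.
- green_tool_center (a point): Mid-point of the green-handled tool with a steel ball tip: same size as the red one, upright, z axis up, in the third well of the same row. It stays there.

How it is judged:
By the outcome, as a careful person would: the job done as asked, in the order asked, and still so for the second after the job is handed in, with the robot touching nothing.
It also fails if it takes over 40 s, if anything falls off the work surface, if the arm or the gripper's body presses on something with over 40 N, if the wrist force passes 120 N, or if a joint passes its speed limit or range.

## Robot

A 6-joint arm with a two-finger parallel gripper is mounted at the origin on the work surface. World frame = base frame: x ahead of the robot, y to its left, z up, the work surface at z = 0. Lengths are in mm, angles in rad, forces in N, time in s.
With the tool pointing down it reaches from about 350 to 775 mm from the base axis. Payload 5.5 kg.
Tool frame: the origin (TCP) lies midway between the tips of the shut fingers; the grasp point (between the pads) lies 19 mm behind it; z points along the fingers, y is the line along which they close (so a half turn about z gives the same grasp; the last joint's range is limited). The gripper opens to 85 mm and grips with 20 to 120 N. Pads are 22 mm wide; open, the fingers measure 114 mm over their backs; the gripper's body (76 mm by 85 mm) begins 54 mm behind the grasp point. The pads swing forward as they close: fully open they stand 13 mm farther back than shut.
Start: joints at [1.01, 0.313, 0.046, 1.304, 0, 1.431], TCP at [234.911, 524.87, 231.323] pointing down, gripper open.
Joint ranges: [-2.76, 2.76], [-0.86, 1.69], [-1.03, 1.26], [-2.2, 2.34], [-1.47, 1.5], [-3.14, 3.14]. Speed limits (rad/s): [2.57, 2.57, 3.14, 3.14, 3.14, 3.14].

## Interface

Orientations are given as a unit quaternion [w, x, y, z].
In Python, from workcell import r, viewer, job gives the robot as it stands.
- The arm moves only by the shell command python3 -m crank 'ROWS' [FORCE]. ROWS is JSON, a list of rows, each an object with "delta_pos": the shift along the tool's x, y, z in units of 40 mm (1.0 is 40 mm), a list of three; "angular": the turn, a rotation vector about the tool's x, y, z in units of 5 degrees (1.0 is 5 degrees), a list of three; "claw": the finger opening in mm, from 0 to 85.4. A call has 1 to 5 rows; each row shifts and turns the commanded pose from where the row before left it, along the tool's axes as they then stand; what a row does not reach is not made up. A row lasts 1/12 s, in which the tool goes at most 41.7 mm and 7.16 degrees, less where a joint would pass 70% of its speed; a pose out of reach is approached as far as the arm can. A call is refused whole if a number of a shift passes 1 or a number of a turn 1, either way. A call with a gripper value outside its range is refused whole. The fingers move at their own pace and stop on an object; FORCE is the grip in N (left out, the last holds). Time passes only in rows, so rows that do not move let the fingers close. It gives the time, the measured TCP pose, the force, the opening and the grip force at its end, in the units of the state.
- r.read_state(): the state, without advancing time (a new reading comes with each control period).
- viewer.capture(name): name is "side" or "top"; returns the picture (384x512x3 uint8, red, green, blue); there is no depth.
- viewer.camera_model(name): a dict with "fx", "fy", "cx", "cy" (pixels), "k1" (the pictures are not rectified: a ray, as slopes to the right and down, at radius r is drawn at 1 + k1 r^2 times it, then the intrinsics apply), "R" (3x3) and "t" (3): a world point X has camera coordinates R X + t. Camera axes: x right, y down, z forward; pixel columns grow to the right and rows downward; lengths in mm; the calibration is good to about 2 mm. A picture is of the moment at which its call begins. camera_model takes no time and is no camera call.
- job.job_done(): hands the job in; it is judged then, once.
The state is a dict: "clock": time; "q": joint angles; "joint_vel": joint speeds; "tau": joint torques, N m; "eef_pos": TCP position; "orientation": TCP orientation; "force": force on the tool from outside, world axes, zero at the start; "torque": the same for the moment, N m; "gripper_width": opening from 0.0 (shut) to 1.0 (fully open); "gripper_force": force on a finger pad.
Only numpy, scipy, OpenCV 4.12 (cv2) and the standard library are available. Lean on these libraries where they do the work, as an engineer would, in place of code of your own. Each camera call takes 0.05 s, during which the arm holds its last target. There are 200 camera calls.

## Working session

There is one attempt and no reset: what is moved stays moved. The work goes in short steps, Python scripts to look and compute and a shell command to move; the robot and the scene stay as the last step left them, time stands still between calls to the robot, and variables do not carry over. Pictures are saved under pics/ and viewed, at most 10 in all, crops included, and the job is handed in when it is done.

```bash
mkdir -p pics; ls; python3 - <<'E'
from workcell import r,viewer
import cv2,numpy as np
for n in("side","top"):
    im=viewer.capture(n);cv2.imwrite(f"pics/{n}0.png",im[:,:,::-1])
    m=viewer.camera_model(n);print(n,{k:np.round(v,4).tolist() for k,v in m.items()})
    print(-np.array(m["R"]).T@np.array(m["t"]))
s=r.read_state();print(s)
E
```

```text
pics
side {'fx': 466.3711, 'fy': 466.3711, 'cx': 248.6136, 'cy': 199.6562, 'k1': -0.0795, 'R': [[-0.7256, -0.6881, 0.0115], [-0.4168, 0.4262, -0.8029], [0.5475, -0.5873, -0.596]], 't': [385.8246, 286.0425, 635.8923]}
[ 50.9902017  517.0566628  604.22877369]
top {'fx': 418.5964, 'fy': 418.5964, 'cx': 248.6712, 'cy': 198.1568, 'k1': -0.0516, 'R': [[0.0074, -0.9999, 0.0074], [-0.996, -0.0081, -0.0889], [0.089, -0.0067, -0.996]], 't': [-13.6895, 545.8914, 833.06]}
[469.68613741  -3.6747716  878.38216702]
{'clock': 0.1, 'q': array([1.01039516e+00, 3.13945871e-01, 4.51034942e-02, 1.30361684e+00,
       2.38754390e-06, 1.43120750e+00]), 'joint_vel': array([-4.28214562e-04, -9.09765564e-04,  2.80321106e-03, -8.56356426e-05,
        6.04042896e-05,  1.25514687e-03]), 'tau': array([ 1.95359855e-03, -4.81729853e+01,  2.99241167e+01,  1.28047916e-02,
       -1.56907713e-04, -1.64771774e-05]), 'eef_pos': array([234.64565159, 524.44359029, 230.49080875]), 'orientation': array([-2.86218079e-04,  2.08857058e-01,  9.77945826e-01, -7.80628623e-04]), 'force': array([ 0.60082017, -0.37242012,  0.62098575]), 'torque': array([-0.00937804,  0.01077761,  0.05360673]), 'gripper_force': 0.0, 'gripper_width': 1.000057941625628}
```

View pics/side0.png

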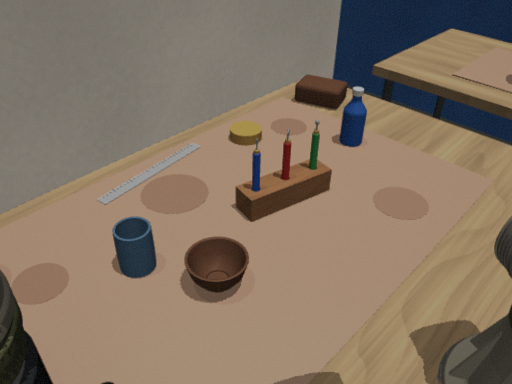

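View pics/top0.png

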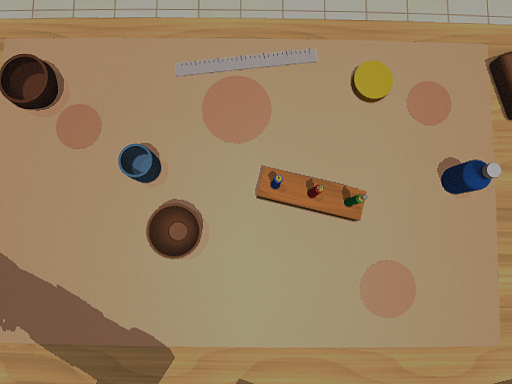

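Side view: red tool is the middle one (handle top ≈(287,141), bottom ≈(286,180)), blue pot at ≈(136,247), brown bowl at ≈(217,268). Top view: red ≈(315,190), pot mouth ≈(138,162).

```bash
cat > h.py <<'E'
from workcell import r,viewer
import cv2,numpy as np
from scipy.optimize import least_squares
from scipy.spatial.transform import Rotation as Rot
def ray(n,px):
    m=viewer.camera_model(n);R=np.array(m["R"]);K=np.array([[m["fx"],0,m["cx"]],[0,m["fy"],m["cy"]],[0,0,1.]])
    u=cv2.undistortPoints(np.array(px,float).reshape(-1,1,2),K,np.array([m["k1"],0,0,0.])).reshape(-1,2)
    return -R.T@np.array(m["t"]),np.c_[u,np.ones(len(u))]@R
def plane(n,px,z):
    c,d=ray(n,px);return c+d*((z-c[2])/d[:,2])[:,None]
def proj(n,X):
    m=viewer.camera_model(n);K=np.array([[m["fx"],0,m["cx"]],[0,m["fy"],m["cy"]],[0,0,1.]])
    return cv2.projectPoints(np.array(X,float).reshape(-1,1,3),cv2.Rodrigues(np.array(m["R"]))[0],np.array(m["t"],float),K,np.array([m["k1"],0,0,0.]))[0].reshape(-1,2)
def hmask(im,lo,hi,s=110,v=40):
    h=cv2.cvtColor(im,cv2.COLOR_RGB2HSV);return cv2.inRange(h,(lo,s,v),(hi,255,255))
def blob(mask,box):
    x0,y0,x1,y1=box;k=np.zeros_like(mask);k[y0:y1,x0:x1]=mask[y0:y1,x0:x1]
    n,l,st,c=cv2.connectedComponentsWithStats(k);i=1+np.argmax(st[1:,4]);return (l==i).astype(np.uint8)
E
python3 - <<'E'
from h import *
S=cv2.imread('pics/side0.png')[:,:,::-1].copy();T=cv2.imread('pics/top0.png')[:,:,::-1].copy()
for n,c,lo,hi,bs in(("red",0,170,180,(278,125,298,182)),("blue",0,108,130,(245,140,268,192)),("green",0,50,85,(305,120,325,172))):
    b=blob(hmask(S,lo,hi,120,30)|(hmask(S,0,3,180,30) if n=="red" else 0),bs);y,x=np.nonzero(b)
    top=[x[y<y.min()+4].mean(),y.min()];bot=[x[y>y.max()-4].mean(),y.max()+.5]
    print(n,b.sum(),top,bot,plane("side",[top],140).round(1),plane("side",[bot],55).round(1))
for n,lo,hi,bs in(("red",168,180,(303,178,330,202)),("blue",108,130,(265,172,290,192)),("green",45,85,(340,188,370,212))):
    b=blob(hmask(T,lo,hi,120,30),bs);y,x=np.nonzero(b);print(n,b.sum(),x.min(),x.max(),y.min(),y.max(),x.mean(),y.mean(),plane("top",[[x.mean(),y.mean()]],100).round(1))
for n,I,bx in(("top",T,(105,130,175,195)),("side",S,(105,205,165,285))):
    b=blob(hmask(I,95,115,90,30),bx);b=cv2.morphologyEx(b,cv2.MORPH_CLOSE,np.ones((9,9)));ct=max(cv2.findContours(b,0,cv2.CHAIN_APPROX_NONE)[0],key=len)[:,0]
    P=plane(n,ct,90)[:,:2];cam=ray(n,[[0,0]])[0][:2]
    d=(P.mean(0)-cam);d/=np.linalg.norm(d);w=P@d;far=P[w>w.max()-35]
    f=least_squares(lambda p:np.hypot(*(far-p[:2]).T)-33.5,P.mean(0),loss='soft_l1')
    print(n,b.sum(),ct.min(0),ct.max(0),f.x.round(1),np.abs(f.fun).mean())
out=np.hstack([cv2.resize(S[120:280,100:340],None,fx=2,fy=2)[:, :],cv2.resize(T[130:210,240:380],(280,320)) if 0 else cv2.resize(T[130:210,240:380],(320,320))])
cv2.imwrite('pics/crop0.png',out[:,:,::-1])
E
```

```text
red 204 [np.float64(286.4736842105263), np.int64(144)] [np.float64(284.72727272727275), np.float64(179.5)] [[ 551.8 -128.7  140. ]] [[ 550.2 -128.9   55. ]]
blue 233 [np.float64(256.63157894736844), np.int64(153)] [np.float64(255.36), np.float64(190.5)] [[570.5 -61.  140. ]] [[567.2 -56.4  55. ]]
green 201 [np.float64(315.4782608695652), np.int64(134)] [np.float64(312.2307692307692), np.float64(168.5)] [[ 535.6 -203.5  140. ]] [[ 534.8 -204.    55. ]]
red 20 308 313 189 196 310.2 193.0 [[ 549.9 -124.1  100. ]]
blue 63 271 282 176 188 275.3015873015873 183.22222222222223 [[567.7 -58.6 100. ]]
green 109 344 362 194 205 351.79816513761466 200.59633027522935 [[ 536.2 -202.4  100. ]]
top 1183 [119 144] [160 181] [610.1 206.7] 0.9116314758726412
side 1973 [113 217] [154 276] [606.9 213.2] 1.1813587825088259
```

View pics/crop0.png

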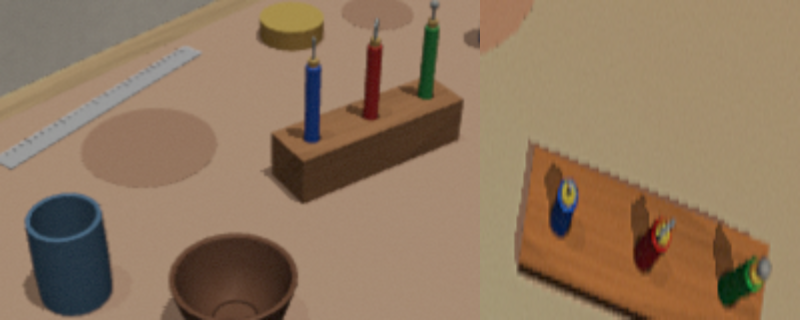

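The picture confirms it: red is the middle tool, with a brass ferrule at its top; the pot is on the left and unobstructed. Row estimate: red ≈(551,-130), the closing axis goes across the row.

```bash
cat > go.py <<'E'
# python3 go.py x y z yaw_deg(y axis) n : remaining shift/turn in tool axes/units, spread over n rows
import sys;from h import *
x,y,z,yaw,n=map(float,sys.argv[1:6]);n=int(n);s=r.read_state()
w,*v=s["orientation"];A=Rot.from_quat([*v,w]);a=np.radians(yaw)
Y=np.array([np.cos(a),np.sin(a),0]);Z=np.array([0,0,-1.]);G=Rot.from_matrix(np.c_[np.cross(Y,Z),Y,Z])
rv=(A.inv()*G).as_rotvec();d=np.array([x,y,z])-s["eef_pos"]
print("pos",s["eef_pos"].round(1),"left mm",d.round(1),"turn deg",np.degrees(rv).round(2),"F",s["force"].round(1),"grip",round(s["gripper_width"]*85.4,1),round(s["gripper_force"],1),"t",round(s["clock"],2),"q6",s["q"][5].round(2))
for i in range(n):
    B=A*Rot.from_rotvec(rv*i/n)
    print("dp",(B.inv().apply(d/n)/40).round(2).tolist(),"ang",(np.degrees(rv)/n/5).round(2).tolist())
E
python3 go.py 551 -130 231 -12.9 20
```

```text
pos [234.6 524.4 230.5] left mm [ 3.164e+02 -6.544e+02  5.000e-01] turn deg [-9.000e-02  5.000e-02  7.879e+01] F [ 0.6 -0.4  0.6] grip 85.4 0.0 t 0.1 q6 1.43
dp [-0.7, -0.59, 0.0] ang [-0.0, 0.0, 0.79]
dp [-0.73, -0.54, 0.0] ang [-0.0, 0.0, 0.79]
dp [-0.77, -0.48, 0.0] ang [-0.0, 0.0, 0.79]
dp [-0.8, -0.43, -0.0] ang [-0.0, 0.0, 0.79]
dp [-0.83, -0.37, -0.0] ang [-0.0, 0.0, 0.79]
dp [-0.85, -0.32, -0.0] ang [-0.0, 0.0, 0.79]
dp [-0.87, -0.26, -0.0] ang [-0.0, 0.0, 0.79]
dp [-0.89, -0.2, -0.0] ang [-0.0, 0.0, 0.79]
dp [-0.9, -0.14, -0.0] ang [-0.0, 0.0, 0.79]
dp [-0.91, -0.07, -0.0] ang [-0.0, 0.0, 0.79]
dp [-0.91, -0.01, -0.0] ang [-0.0, 0.0, 0.79]
dp [-0.91, 0.05, -0.0] ang [-0.0, 0.0, 0.79]
dp [-0.9, 0.11, -0.0] ang [-0.0, 0.0, 0.79]
dp [-0.89, 0.18, -0.0] ang [-0.0, 0.0, 0.79]
dp [-0.88, 0.24, -0.0] ang [-0.0, 0.0, 0.79]
dp [-0.86, 0.3, -0.0] ang [-0.0, 0.0, 0.79]
dp [-0.84, 0.35, -0.0] ang [-0.0, 0.0, 0.79]
dp [-0.81, 0.41, -0.0] ang [-0.0, 0.0, 0.79]
dp [-0.78, 0.47, -0.0] ang [-0.0, 0.0, 0.79]
dp [-0.75, 0.52, -0.0] ang [-0.0, 0.0, 0.79]
```

```bash
python3 -m crank '[{"delta_pos":[-0.7,-0.59,0],"angular":[0,0,0.8],"claw":85},{"delta_pos":[-0.73,-0.54,0],"angular":[0,0,0.8],"claw":85},{"delta_pos":[-0.77,-0.48,0],"angular":[0,0,0.8],"claw":85},{"delta_pos":[-0.8,-0.43,0],"angular":[0,0,0.8],"claw":85},{"delta_pos":[-0.83,-0.37,0],"angular":[0,0,0.8],"claw":85}]' 40
python3 -m crank '[{"delta_pos":[-0.85,-0.32,0],"angular":[0,0,0.8],"claw":85},{"delta_pos":[-0.87,-0.26,0],"angular":[0,0,0.8],"claw":85},{"delta_pos":[-0.89,-0.2,0],"angular":[0,0,0.8],"claw":85},{"delta_pos":[-0.9,-0.14,0],"angular":[0,0,0.8],"claw":85},{"delta_pos":[-0.91,-0.07,0],"angular":[0,0,0.8],"claw":85}]'
python3 go.py 551 -130 231 -12.9 10
```

```text
clock: 0.52
eef_pos: [313.9, 359.4, 230.9]
orientation: [-0.0, 0.377, 0.926, -0.0]
force: [0.3, 0.4, 1.1]
gripper_width: 0.994
gripper_force: 0.0
clock: 0.93
eef_pos: [391.6, 194.6, 231.1]
orientation: [-0.0, 0.532, 0.847, -0.0]
force: [-0.0, 0.3, -0.1]
gripper_width: 0.998
gripper_force: 0.0
pos [391.6 194.6 231.1] left mm [ 1.594e+02 -3.246e+02 -1.000e-01] turn deg [-1.000e-02 -0.000e+00  3.861e+01] F [-0.   0.3 -0.1] grip 85.2 0.0 t 0.93 q6 1.4
dp [-0.9, 0.01, 0.0] ang [-0.0, -0.0, 0.77]
dp [-0.9, 0.07, 0.0] ang [-0.0, -0.0, 0.77]
dp [-0.89, 0.13, 0.0] ang [-0.0, -0.0, 0.77]
dp [-0.88, 0.19, 0.0] ang [-0.0, -0.0, 0.77]
dp [-0.87, 0.25, 0.0] ang [-0.0, -0.0, 0.77]
dp [-0.85, 0.31, 0.0] ang [-0.0, -0.0, 0.77]
dp [-0.83, 0.36, 0.0] ang [-0.0, -0.0, 0.77]
dp [-0.8, 0.42, 0.0] ang [-0.0, -0.0, 0.77]
dp [-0.77, 0.47, 0.0] ang [-0.0, -0.0, 0.77]
dp [-0.74, 0.52, 0.0] ang [-0.0, -0.0, 0.77]
```

Tracking is accurate; continue over the tool.

```bash
python3 -m crank '[{"delta_pos":[-0.9,0.01,0],"angular":[0,0,0.77],"claw":85},{"delta_pos":[-0.9,0.07,0],"angular":[0,0,0.77],"claw":85},{"delta_pos":[-0.89,0.13,0],"angular":[0,0,0.77],"claw":85},{"delta_pos":[-0.88,0.19,0],"angular":[0,0,0.77],"claw":85},{"delta_pos":[-0.87,0.25,0],"angular":[0,0,0.77],"claw":85}]'
python3 -m crank '[{"delta_pos":[-0.85,0.31,0],"angular":[0,0,0.77],"claw":85},{"delta_pos":[-0.83,0.36,0],"angular":[0,0,0.77],"claw":85},{"delta_pos":[-0.8,0.42,0],"angular":[0,0,0.77],"claw":85},{"delta_pos":[-0.77,0.47,0],"angular":[0,0,0.77],"claw":85},{"delta_pos":[-0.74,0.52,0],"angular":[0,0,0.77],"claw":85}]'
python3 -m crank '[{"delta_pos":[0,0,0],"angular":[0,0,0],"claw":85}]'
python3 go.py 551 -130 111 -12.9 4
python3 - <<'E'
from h import *
o=[cv2.resize(viewer.capture("side")[90:250,200:400],(400,320)),cv2.resize(viewer.capture("top")[110:270,230:430],(400,320))]
cv2.imwrite('pics/over.png',np.hstack(o)[:,:,::-1])
E
```

```text
clock: 1.35
eef_pos: [472.2, 33.2, 231.1]
orientation: [-0.0, 0.666, 0.746, -0.0]
force: [0.4, -0.1, 0.9]
gripper_width: 0.994
gripper_force: 0.0
clock: 1.77
eef_pos: [552.8, -128.6, 230.8]
orientation: [-0.0, 0.782, 0.624, -0.0]
force: [0.9, 1.2, 0.1]
gripper_width: 0.994
gripper_force: 0.0
clock: 1.85
eef_pos: [555.0, -132.5, 229.9]
orientation: [0.001, 0.783, 0.622, -0.0]
force: [-0.4, 0.8, -0.2]
gripper_width: 0.995
gripper_force: 0.0
pos [ 555.  -132.5  229.9] left mm [  -4.     2.5 -118.9] turn deg [ 0.07  0.1  -0.16] F [-0.4  0.8 -0.2] grip 84.9 0.0 t 1.85 q6 1.42
dp [0.01, -0.03, 0.74] ang [0.0, 0.01, -0.01]
dp [0.01, -0.03, 0.74] ang [0.0, 0.01, -0.01]
dp [0.01, -0.03, 0.74] ang [0.0, 0.01, -0.01]
dp [0.01, -0.03, 0.74] ang [0.0, 0.01, -0.01]
```

View pics/over.png

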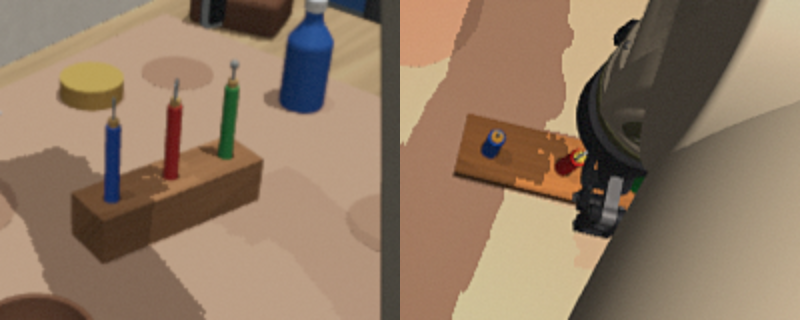

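The side crop shows no gripper above the red tool, although the state puts it there, while the top view has it near red/green. I'll check this on the full frames.

```bash
python3 - <<'E'
from h import *
o=[]
p=r.read_state()["eef_pos"]
for n in("side","top"):
    im=viewer.capture(n).copy()
    q=proj(n,[p,[551,-130,140],[551,-130,55],[608,210,90],[0,0,0]]);print(n,q.round(0).tolist())
    for a in q: cv2.drawMarker(im,tuple(int(v) for v in a.round()),(255,255,0),0,8,1)
    o.append(cv2.resize(im,(400,300),interpolation=cv2.INTER_AREA))
cv2.imwrite('pics/full.png',np.hstack(o)[:,:,::-1])
E
```

```text
side [[289.0, 102.0], [287.0, 144.0], [285.0, 179.0], [132.0, 229.0], [519.0, 400.0]]
top [[325.0, 183.0], [317.0, 190.0], [310.0, 195.0], [134.0, 162.0], [242.0, 466.0]]
```

View pics/full.png

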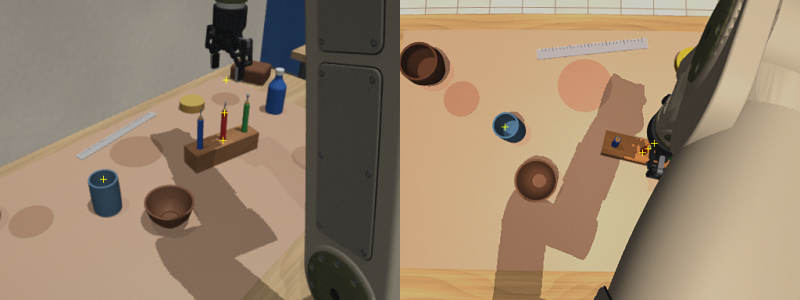

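Full view: the gripper is above the red tool (fingers at ≈(300,95) in full pixels), so the crop had simply cut it off. Descend partway and check.

```bash
python3 -m crank '[{"delta_pos":[0.02,-0.06,0.5],"angular":[0,0,0],"claw":70},{"delta_pos":[0.02,-0.06,0.8],"angular":[0,0,0],"claw":70},{"delta_pos":[0,0,0.7],"angular":[0,0,0],"claw":70},{"delta_pos":[0,0,0],"angular":[0,0,0],"claw":70}]'
python3 go.py 551 -130 111 -12.9 1
python3 - <<'E'
from h import *
p=r.read_state()["eef_pos"]
o=[cv2.resize(viewer.capture("side")[40:200,200:400],(480,384)),cv2.resize(viewer.capture("top")[150:230,280:360],(320,384),interpolation=2)]
print(proj("side",[p,p+[0,0,19]]),proj("top",[p]))
cv2.imwrite('pics/mid.png',np.hstack([o[0],cv2.resize(o[1],(320,384))])[:,:,::-1])
E
```

```text
clock: 2.38
eef_pos: [544.0, -121.1, 146.3]
orientation: [-0.004, 0.78, 0.626, -0.002]
force: [-1.3, 0.6, -0.1]
gripper_width: 0.818
gripper_force: 0.0
pos [ 544.  -121.1  146.3] left mm [  7.   -8.9 -35.3] turn deg [-0.54 -0.09  0.44] F [-1.3  0.6 -0.1] grip 69.9 0.0 t 2.38 q6 1.43
dp [-0.18, 0.23, 0.88] ang [-0.11, -0.02, 0.09]
[[287.23743907 143.96507472]
 [287.8166811  135.4587547 ]] [[312.55992834 193.62554219]]
```

View pics/mid.png

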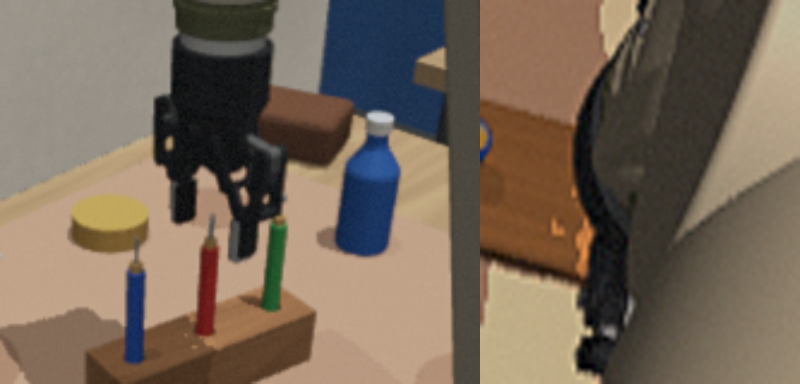

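Fingers at crop (182,215) and (242,255) straddle the red loop at (211,225). The state shows a residual offset; hold a row, then correct.

```bash
python3 -m crank '[{"delta_pos":[0,0,0],"angular":[0,0,0],"claw":70},{"delta_pos":[0,0,0],"angular":[0,0,0],"claw":70}]'
python3 go.py 551 -130 111 -12.9 2
```

```text
clock: 2.65
eef_pos: [549.7, -124.3, 153.7]
orientation: [0.002, 0.78, 0.626, 0.001]
force: [0.1, -0.4, -0.1]
gripper_width: 0.822
gripper_force: 0.0
pos [ 549.7 -124.3  153.7] left mm [  1.3  -5.7 -42.7] turn deg [0.22 0.03 0.34] F [ 0.1 -0.4 -0.1] grip 70.2 0.0 t 2.65 q6 1.43
dp [-0.07, 0.03, 0.53] ang [0.02, 0.0, 0.03]
dp [-0.07, 0.03, 0.53] ang [0.02, 0.0, 0.03]
```

```bash
python3 -m crank '[{"delta_pos":[-0.07,0.03,0.25],"angular":[0,0,0.03],"claw":70},{"delta_pos":[-0.07,0.03,0.3],"angular":[0,0,0.03],"claw":70},{"delta_pos":[0,0,0.3],"angular":[0,0,0],"claw":70},{"delta_pos":[0,0,0.2],"angular":[0,0,0],"claw":70},{"delta_pos":[0,0,0],"angular":[0,0,0],"claw":70}]'
python3 -m crank '[{"delta_pos":[0,0,0],"angular":[0,0,0],"claw":70},{"delta_pos":[0,0,0],"angular":[0,0,0],"claw":70},{"delta_pos":[0,0,0],"angular":[0,0,0],"claw":70}]'
python3 go.py 551 -130 111 -12.9 2
```

```text
clock: 3.07
eef_pos: [548.5, -130.1, 107.7]
orientation: [-0.001, 0.782, 0.623, -0.001]
force: [-0.3, 0.7, -0.0]
gripper_width: 0.819
gripper_force: 0.0
clock: 3.32
eef_pos: [550.0, -130.5, 110.1]
orientation: [0.001, 0.782, 0.623, 0.0]
force: [0.4, -0.2, 0.3]
gripper_width: 0.816
gripper_force: 0.0
pos [ 550.  -130.5  110.1] left mm [1.  0.5 0.9] turn deg [ 0.09  0.01 -0.01] F [ 0.4 -0.2  0.3] grip 69.7 0.0 t 3.32 q6 1.42
dp [0.01, 0.01, -0.01] ang [0.01, 0.0, -0.0]
dp [0.01, 0.01, -0.01] ang [0.01, 0.0, -0.0]
```

```bash
python3 -m crank '[{"delta_pos":[0,0,0],"angular":[0,0,0],"claw":30},{"delta_pos":[0,0,0],"angular":[0,0,0],"claw":30},{"delta_pos":[0,0,0],"angular":[0,0,0],"claw":20},{"delta_pos":[0,0,0],"angular":[0,0,0],"claw":10},{"delta_pos":[0,0,0],"angular":[0,0,0],"claw":8}]' 40
python3 -m crank '[{"delta_pos":[0,0,0],"angular":[0,0,0],"claw":8},{"delta_pos":[0,0,0],"angular":[0,0,0],"claw":8},{"delta_pos":[0,0,0],"angular":[0,0,0],"claw":8}]'
python3 go.py 551 -130 111 -12.9 1
python3 - <<'E'
from h import *
o=[cv2.resize(viewer.capture("side")[60:220,200:400],(480,384))]
cv2.imwrite('pics/grip.png',o[0][:,:,::-1])
E
```

```text
clock: 3.73
eef_pos: [550.5, -130.5, 109.7]
orientation: [0.001, 0.782, 0.623, 0.001]
force: [3.3, -0.5, -0.8]
gripper_width: 0.175
gripper_force: 38.8
clock: 3.98
eef_pos: [550.6, -130.6, 109.7]
orientation: [0.001, 0.782, 0.623, 0.001]
force: [3.4, -1.2, -0.7]
gripper_width: 0.179
gripper_force: 39.1
pos [ 550.6 -130.6  109.7] left mm [0.4 0.6 1.3] turn deg [ 0.14 -0.   -0.01] F [ 3.4 -1.2 -0.7] grip 15.3 39.1 t 3.98 q6 1.42
dp [0.02, 0.01, -0.03] ang [0.03, -0.0, -0.0]
```

View pics/grip.png

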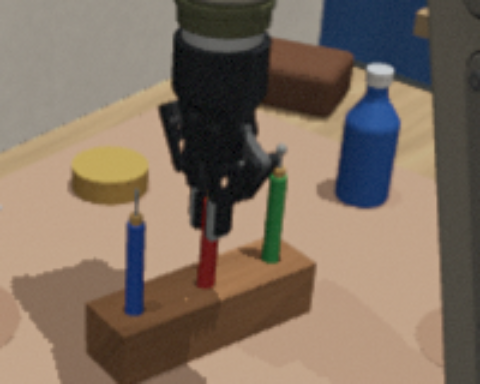

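Gripped (15.3 mm, 39 N); fingers hold the upper red handle at crop (210,215). Lift straight up gently.

```bash
python3 -m crank '[{"delta_pos":[0,0,-0.1],"angular":[0,0,0],"claw":8},{"delta_pos":[0,0,-0.2],"angular":[0,0,0],"claw":8},{"delta_pos":[0,0,-0.3],"angular":[0,0,0],"claw":8},{"delta_pos":[0,0,-0.4],"angular":[0,0,0],"claw":8},{"delta_pos":[0,0,-0.5],"angular":[0,0,0],"claw":8}]'
python3 -m crank '[{"delta_pos":[0,0,-0.5],"angular":[0,0,0],"claw":8},{"delta_pos":[0,0,-0.5],"angular":[0,0,0],"claw":8},{"delta_pos":[0,0,-0.4],"angular":[0,0,0],"claw":8},{"delta_pos":[0,0,-0.3],"angular":[0,0,0],"claw":8},{"delta_pos":[0,0,-0.1],"angular":[0,0,0],"claw":8}]'
python3 go.py 480 -70 235 0 5
```

```text
clock: 4.45
eef_pos: [548.2, -129.9, 168.6]
orientation: [-0.001, 0.782, 0.623, -0.001]
force: [0.0, -0.2, -0.1]
gripper_width: 0.175
gripper_force: 39.7
clock: 4.87
eef_pos: [549.0, -130.2, 243.0]
orientation: [0.0, 0.782, 0.623, -0.0]
force: [0.1, 0.3, -0.6]
gripper_width: 0.17
gripper_force: 39.7
pos [ 549.  -130.2  243. ] left mm [-69.   60.2  -8. ] turn deg [  0.02   0.02 -12.91] F [ 0.1  0.3 -0.6] grip 14.5 39.7 t 4.87 q6 1.42
dp [0.22, -0.4, 0.04] ang [0.0, 0.0, -0.52]
dp [0.23, -0.39, 0.04] ang [0.0, 0.0, -0.52]
dp [0.25, -0.38, 0.04] ang [0.0, 0.0, -0.52]
dp [0.27, -0.37, 0.04] ang [0.0, 0.0, -0.52]
dp [0.29, -0.36, 0.04] ang [0.0, 0.0, -0.52]
```

```bash
python3 -m crank '[{"delta_pos":[0.15,-0.25,0],"angular":[0,0,-0.5],"claw":8},{"delta_pos":[0.25,-0.4,0],"angular":[0,0,-0.5],"claw":8},{"delta_pos":[0.27,-0.45,0],"angular":[0,0,-0.5],"claw":8},{"delta_pos":[0.3,-0.45,0],"angular":[0,0,-0.5],"claw":8},{"delta_pos":[0.4,-0.3,0],"angular":[0,0,-0.5],"claw":8}]'
python3 go.py 608 210 235 15 12
```

```text
clock: 5.28
eef_pos: [480.0, -65.4, 240.1]
orientation: [-0.002, 0.709, 0.705, -0.001]
force: [0.3, 0.6, 0.2]
gripper_width: 0.174
gripper_force: 39.7
pos [480.  -65.4 240.1] left mm [128.  275.4  -5.1] turn deg [ -0.23  -0.08 -15.34] F [0.3 0.6 0.2] grip 14.9 39.7 t 5.28 q6 1.28
dp [0.58, 0.26, 0.01] ang [-0.0, -0.0, -0.26]
dp [0.57, 0.28, 0.01] ang [-0.0, -0.0, -0.26]
dp [0.56, 0.29, 0.01] ang [-0.0, -0.0, -0.26]
dp [0.56, 0.3, 0.01] ang [-0.0, -0.0, -0.26]
dp [0.55, 0.31, 0.01] ang [-0.0, -0.0, -0.26]
dp [0.54, 0.33, 0.01] ang [-0.0, -0.0, -0.26]
dp [0.53, 0.34, 0.01] ang [-0.0, -0.0, -0.26]
dp [0.53, 0.35, 0.01] ang [-0.0, -0.0, -0.26]
dp [0.52, 0.36, 0.01] ang [-0.0, -0.0, -0.26]
dp [0.51, 0.37, 0.01] ang [-0.0, -0.0, -0.26]
dp [0.5, 0.38, 0.01] ang [-0.0, -0.0, -0.26]
dp [0.49, 0.4, 0.01] ang [-0.0, -0.0, -0.26]
```

```bash
python3 -m crank '[{"delta_pos":[0.6,0.2,0],"angular":[0,0,-0.26],"claw":8},{"delta_pos":[0.57,0.28,0],"angular":[0,0,-0.26],"claw":8},{"delta_pos":[0.56,0.29,0],"angular":[0,0,-0.26],"claw":8},{"delta_pos":[0.56,0.3,0],"angular":[0,0,-0.26],"claw":8},{"delta_pos":[0.55,0.31,0],"angular":[0,0,-0.26],"claw":8}]'
python3 -m crank '[{"delta_pos":[0.54,0.33,0],"angular":[0,0,-0.26],"claw":8},{"delta_pos":[0.53,0.34,0],"angular":[0,0,-0.26],"claw":8},{"delta_pos":[0.53,0.35,0],"angular":[0,0,-0.26],"claw":8},{"delta_pos":[0.4,0.28,0],"angular":[0,0,-0.26],"claw":8},{"delta_pos":[0.25,0.18,0],"angular":[0,0,-0.26],"claw":8}]'
python3 -m crank '[{"delta_pos":[0,0,0],"angular":[0,0,0],"claw":8},{"delta_pos":[0,0,0],"angular":[0,0,0],"claw":8}]'
python3 go.py 608 210 235 15 3
```

```text
clock: 5.7
eef_pos: [532.6, 50.9, 240.3]
orientation: [-0.001, 0.668, 0.744, -0.001]
force: [0.5, 0.1, 0.3]
gripper_width: 0.17
gripper_force: 39.7
clock: 6.12
eef_pos: [578.6, 149.1, 239.9]
orientation: [-0.001, 0.624, 0.781, -0.001]
force: [-0.0, -0.4, -0.7]
gripper_width: 0.175
gripper_force: 39.7
clock: 6.28
eef_pos: [578.4, 147.5, 240.3]
orientation: [-0.001, 0.625, 0.781, -0.001]
force: [0.2, -0.0, 0.2]
gripper_width: 0.176
gripper_force: 39.7
pos [578.4 147.5 240.3] left mm [29.6 62.5 -5.3] turn deg [-0.15  0.01 -2.37] F [ 0.2 -0.   0.2] grip 15.0 39.7 t 6.28 q6 1.47
dp [0.45, 0.35, 0.04] ang [-0.01, 0.0, -0.16]
dp [0.45, 0.36, 0.04] ang [-0.01, 0.0, -0.16]
dp [0.44, 0.37, 0.04] ang [-0.01, 0.0, -0.16]
```

```bash
python3 -m crank '[{"delta_pos":[0.4,0.32,0],"angular":[0,0,-0.16],"claw":8},{"delta_pos":[0.4,0.32,0],"angular":[0,0,-0.16],"claw":8},{"delta_pos":[0.3,0.25,0],"angular":[0,0,-0.1],"claw":8},{"delta_pos":[0.2,0.15,0],"angular":[0,0,0],"claw":8},{"delta_pos":[0.05,0.04,0],"angular":[0,0,0],"claw":8}]'
python3 -m crank '[{"delta_pos":[0,0,0],"angular":[0,0,0],"claw":8},{"delta_pos":[0,0,0],"angular":[0,0,0],"claw":8}]'
python3 go.py 608 210 235 15 1
python3 - <<'E'
from h import *
p=r.read_state()["eef_pos"];S=viewer.capture("side");T=viewer.capture("top")
print(proj("side",[p-[0,0,100],[608,210,90]]),proj("top",[p-[0,0,100],[608,210,90]]))
b=blob(hmask(S,168,180,120,30)|hmask(S,0,3,180,30),(90,120,180,260));y,x=np.nonzero(b);print("red side",b.sum(),x[y>y.max()-4].mean(),y.max(),x[y<y.min()+4].mean(),y.min())
cv2.imwrite('pics/pot.png',np.hstack([cv2.resize(S[130:290,60:220],(400,400)),cv2.resize(T[100:240,80:220],(400,400))])[:,:,::-1])
E
```

```text
clock: 6.7
eef_pos: [608.5, 210.1, 240.9]
orientation: [-0.0, 0.611, 0.792, -0.0]
force: [-0.0, 0.4, -1.2]
gripper_width: 0.175
gripper_force: 39.7
clock: 6.87
eef_pos: [608.1, 209.1, 241.2]
orientation: [-0.0, 0.611, 0.791, -0.0]
force: [-0.3, -0.4, -0.4]
gripper_width: 0.173
gripper_force: 39.7
pos [608.1 209.1 241.2] left mm [-0.1  0.9 -6.2] turn deg [-0.04  0.02 -0.36] F [-0.3 -0.4 -0.4] grip 14.7 39.7 t 6.87 q6 1.52
dp [0.02, 0.0, 0.16] ang [-0.01, 0.0, -0.07]
[[128.27604194 204.67420497]
 [132.16226888 228.85092568]] [[127.24601344 156.755074  ]
 [134.27889254 161.8343891 ]]
red side 434 127.63636363636364 204 112.625 134
```

View pics/pot.png

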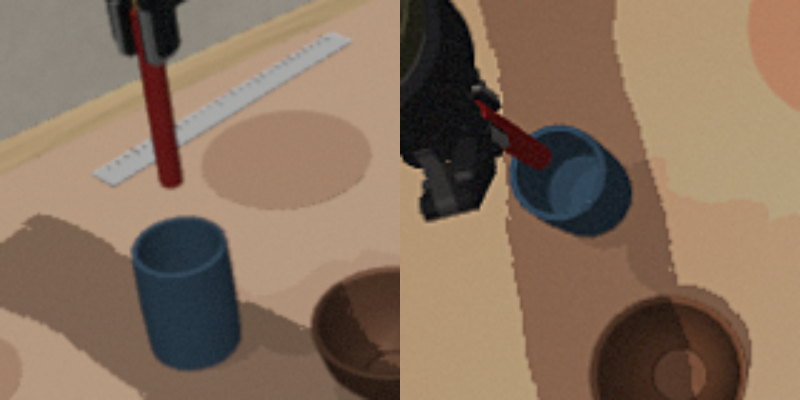

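Tool hangs straight above the pot: foot at side ≈(128,204), mouth centre ≈(132,228) versus predicted (132,229); in top mouth centre ≈(135,161) vs (134,162). Aim is good to ~2 mm, so lower it.

```bash
python3 -m crank '[{"delta_pos":[0,0,0.2],"angular":[0,0,0],"claw":8},{"delta_pos":[0,0,0.4],"angular":[0,0,0],"claw":8},{"delta_pos":[0,0,0.4],"angular":[0,0,0],"claw":8},{"delta_pos":[0,0,0.4],"angular":[0,0,0],"claw":8},{"delta_pos":[0,0,0.4],"angular":[0,0,0],"claw":8}]'
python3 -m crank '[{"delta_pos":[0,0,0.4],"angular":[0,0,0],"claw":8},{"delta_pos":[0,0,0.3],"angular":[0,0,0],"claw":8},{"delta_pos":[0,0,0.2],"angular":[0,0,0],"claw":8},{"delta_pos":[0,0,0.1],"angular":[0,0,0],"claw":8},{"delta_pos":[0,0,0],"angular":[0,0,0],"claw":8}]'
python3 go.py 608 210 107.7 15 1
```

```text
clock: 7.38
eef_pos: [608.2, 209.4, 168.2]
orientation: [-0.0, 0.611, 0.792, -0.0]
force: [0.1, -0.1, -0.4]
gripper_width: 0.176
gripper_force: 39.7
clock: 7.8
eef_pos: [607.9, 209.6, 128.3]
orientation: [-0.001, 0.611, 0.792, -0.001]
force: [0.1, 0.0, -0.2]
gripper_width: 0.173
gripper_force: 39.7
pos [607.9 209.6 128.3] left mm [  0.1   0.4 -20.6] turn deg [-0.1  -0.01 -0.33] F [ 0.1  0.  -0.2] grip 14.8 39.7 t 7.8 q6 1.52
dp [0.01, 0.01, 0.51] ang [-0.02, -0.0, -0.07]
```

```bash
python3 -m crank '[{"delta_pos":[0,0,0.1],"angular":[0,0,0],"claw":8},{"delta_pos":[0,0,0.1],"angular":[0,0,0],"claw":8},{"delta_pos":[0,0,0.1],"angular":[0,0,0],"claw":8},{"delta_pos":[0,0,0.1],"angular":[0,0,0],"claw":8},{"delta_pos":[0,0,0.05],"angular":[0,0,0],"claw":8}]'
python3 -m crank '[{"delta_pos":[0,0,0.03],"angular":[0,0,0],"claw":8},{"delta_pos":[0,0,0],"angular":[0,0,0],"claw":8}]'
python3 go.py 608 210 107.7 15 1
```

```text
clock: 8.22
eef_pos: [608.4, 210.0, 110.8]
orientation: [-0.0, 0.611, 0.792, -0.0]
force: [0.2, -0.4, -1.2]
gripper_width: 0.176
gripper_force: 39.7
clock: 8.38
eef_pos: [608.4, 210.0, 109.8]
orientation: [-0.0, 0.611, 0.792, -0.0]
force: [-0.1, -0.0, 0.1]
gripper_width: 0.176
gripper_force: 39.7
pos [608.4 210.  109.8] left mm [-0.4 -0.  -2.1] turn deg [-0.02 -0.01 -0.31] F [-0.1 -0.   0.1] grip 15.0 39.7 t 8.38 q6 1.52
dp [0.0, -0.01, 0.05] ang [-0.0, -0.0, -0.06]
```

```bash
python3 -m crank '[{"delta_pos":[0,0,0.03],"angular":[0,0,0],"claw":8},{"delta_pos":[0,0,0.03],"angular":[0,0,0],"claw":8},{"delta_pos":[0,0,0],"angular":[0,0,0],"claw":8}]'
python3 -m crank '[{"delta_pos":[0,0,0.02],"angular":[0,0,0],"claw":8},{"delta_pos":[0,0,0],"angular":[0,0,0],"claw":8}]'
```

```text
clock: 8.63
eef_pos: [608.5, 210.0, 107.6]
orientation: [-0.0, 0.611, 0.792, 0.0]
force: [0.7, 0.2, 0.2]
gripper_width: 0.178
gripper_force: 39.7
clock: 8.8
eef_pos: [608.8, 210.1, 107.5]
orientation: [0.0, 0.611, 0.792, 0.0]
force: [-0.1, -0.1, 1.4]
gripper_width: 0.172
gripper_force: 39.7
```

```bash
python3 -m crank '[{"delta_pos":[0,0,0.03],"angular":[0,0,0],"claw":8},{"delta_pos":[0,0,0],"angular":[0,0,0],"claw":8},{"delta_pos":[0,0,0],"angular":[0,0,0],"claw":8}]'
```

```text
clock: 9.05
eef_pos: [609.6, 210.3, 107.2]
orientation: [0.001, 0.611, 0.792, 0.001]
force: [-0.3, -0.4, 5.3]
gripper_width: 0.179
gripper_force: 39.8
```

Foot is on the pot floor (5 N). Open slowly.

```bash
python3 -m crank '[{"delta_pos":[0,0,0],"angular":[0,0,0],"claw":17},{"delta_pos":[0,0,0],"angular":[0,0,0],"claw":20},{"delta_pos":[0,0,0],"angular":[0,0,0],"claw":24},{"delta_pos":[0,0,0],"angular":[0,0,0],"claw":28},{"delta_pos":[0,0,0],"angular":[0,0,0],"claw":33}]' 20
python3 -m crank '[{"delta_pos":[0,0,0],"angular":[0,0,0],"claw":40},{"delta_pos":[0,0,0],"angular":[0,0,0],"claw":50},{"delta_pos":[0,0,0],"angular":[0,0,0],"claw":60},{"delta_pos":[0,0,0],"angular":[0,0,0],"claw":72},{"delta_pos":[0,0,0],"angular":[0,0,0],"claw":85}]'
python3 - <<'E'
from h import *
S=viewer.capture("side");T=viewer.capture("top")
cv2.imwrite('pics/rel.png',np.hstack([cv2.resize(S[110:290,50:230],(400,400)),cv2.resize(T[100:240,80:220],(400,400))])[:,:,::-1])
E
```

```text
clock: 9.47
eef_pos: [608.4, 210.0, 105.3]
orientation: [-0.0, 0.611, 0.792, -0.0]
force: [0.3, 0.1, -0.3]
gripper_width: 0.384
gripper_force: 0.0
clock: 9.88
eef_pos: [608.6, 210.0, 105.7]
orientation: [0.0, 0.611, 0.792, 0.0]
force: [-0.8, -0.0, -0.6]
gripper_width: 0.953
gripper_force: 0.0
```

View pics/rel.png

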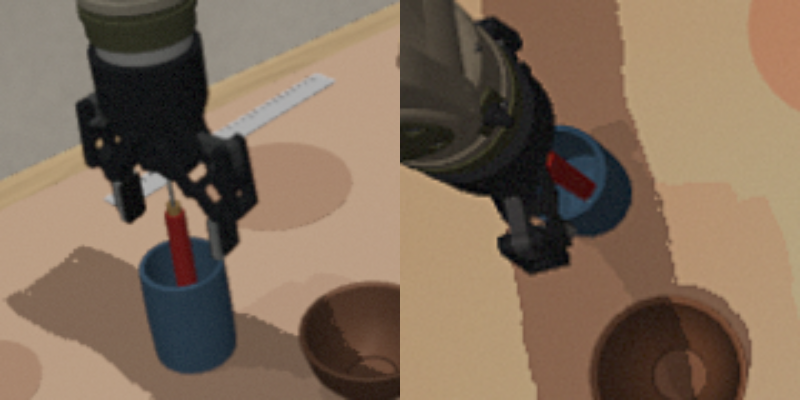

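The tool stands in the pot between the open fingers (side crop (180,245)), free of them. Retreat straight up.

```bash
python3 -m crank '[{"delta_pos":[0,0,-0.1],"angular":[0,0,0],"claw":85},{"delta_pos":[0,0,-0.3],"angular":[0,0,0],"claw":85},{"delta_pos":[0,0,-0.5],"angular":[0,0,0],"claw":85},{"delta_pos":[0,0,-0.6],"angular":[0,0,0],"claw":85},{"delta_pos":[0,0,-0.6],"angular":[0,0,0],"claw":85}]'
python3 -m crank '[{"delta_pos":[0,0,-0.6],"angular":[0,0,0],"claw":85},{"delta_pos":[0,0,-0.5],"angular":[0,0,0],"claw":85},{"delta_pos":[0,0,-0.4],"angular":[0,0,0],"claw":85},{"delta_pos":[0,0,-0.2],"angular":[0,0,0],"claw":85},{"delta_pos":[0,0,0],"angular":[0,0,0],"claw":85}]'
python3 -m crank '[{"delta_pos":[0,0,0],"angular":[0,0,0],"claw":85},{"delta_pos":[0,0,0],"angular":[0,0,0],"claw":85},{"delta_pos":[0,0,0],"angular":[0,0,0],"claw":85},{"delta_pos":[0,0,0],"angular":[0,0,0],"claw":85},{"delta_pos":[0,0,0],"angular":[0,0,0],"claw":85}]'
python3 - <<'E'
from h import *
S=viewer.capture("side")
cv2.imwrite('pics/end.png',S[:,:,::-1])
E
```

```text
clock: 10.4
eef_pos: [608.1, 209.9, 190.5]
orientation: [-0.0, 0.611, 0.792, -0.0]
force: [-0.0, -0.2, 0.7]
gripper_width: 0.995
gripper_force: 0.0
clock: 10.82
eef_pos: [609.6, 210.2, 260.3]
orientation: [0.001, 0.611, 0.792, 0.002]
force: [0.5, 0.4, 0.1]
gripper_width: 0.995
gripper_force: 0.0
clock: 11.23
eef_pos: [608.2, 209.9, 256.7]
orientation: [-0.001, 0.611, 0.792, -0.001]
force: [0.2, 0.7, -0.3]
gripper_width: 0.994
gripper_force: 0.0
```

View pics/end.png

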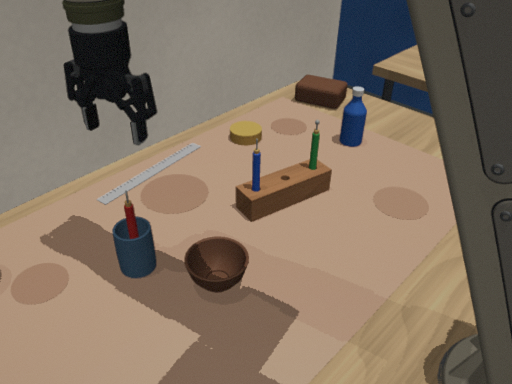

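The red tool stands in the blue pot at (130,220) with its loop up. The blue and green tools are still in the block, and the gripper is clear.

```bash
python3 -c "
from workcell import job
print(job.job_done())"
```

```text
the job is handed in; nothing more can be done
None
```

The red-handled tool is standing handle-down in the blue pot with its loop up, the blue and green tools are still in the block, the pot looks upright and unmoved in the last picture, and the job was handed in at about 11 s (the hand-in returned no verdict).

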